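Knock a pressed tea cake out of its mould

TASK

Set the aluminium tray flat on the counter under the mould of the tea press, then take the upright mallet and, with brisk downward blows on the sprung pin, knock the tea cake out of the mould onto the tray. Then stand the mallet upright on its cork mat again, with the cake lying in the tray; never push the pin or handle the cake with the gripper itself, and leave the teapot, jar and compost caddy where they are.

Things in the scene. Friction and masses are not known exactly. Their poses are not given: they have to be found in the camera images.
- press: Fixed bridge: two posts 20 mm square at y +-85 mm on feet 100 (x) by 30 (y) by 8 mm, 140 mm free between the feet; a crossbar along y, 50 mm deep, z 100 to 125 mm. In its middle a clear open sleeve, outer diameter 54 mm, z 70 to 125 mm, holds the cake. Origin: on the counter below the sleeve; x runs through the bridge's opening, its -x side is towards the robot (yaw up to 15 degrees).
- outlet (a point): Centre of the sleeve's open lower end, 70 mm above the counter; the cake drops straight down from here. Axes as the press.
- pin (a joint): Downward travel of the sprung pin, m: 0 up, 0.030 fully home; springs back up. 3 N to start, 6 N home, plus about 8 N at 3 to 6 mm, where it pushes the cake past four sprung brass catches. The cake comes free at about 22 mm: drive the pin home. A blow is brisk when the mallet drives the pin down faster than 0.05 m/s; a slow push does not count.
- pin_top (a point): Centre of the flat top of the pin's round steel cap (diameter 32 mm, 10 mm thick): 167 mm above the counter with the pin up, 137 mm with the pin home. Moves with the pin.
- cake: Tea cake, a dark brown hard disc, diameter 40 mm, 14 mm thick, 40 g, held by four brass catches in the sleeve, its underside about 82 mm above the counter. Origin: centre of its underside, z along its axis (up).
- tray: Open aluminium tray 100 mm (x) by 100 mm (y), 16 mm high, walls and floor 4 mm, about 280 g, loose. A neck 30 mm wide (top 14 mm high) runs from its -x wall to an upright tab to hold it by: 10 mm thick (x = -105 to -95 mm), 45 mm wide (y), top 45 mm above the underside. Origin: centre of the underside; z up.
- mallet: Upright mallet like a meat pounder: steel disc head, diameter 60 mm, 22 mm thick, whose flat underside is the striking face; a straight round wooden handle, diameter 26 mm, rises from its centre, z = 42 to 120 mm. About 450 g, loose, stands on the cork mat. Origin: centre of the striking face; z up along the handle.
- mat: Round cork mat, diameter 120 mm, 4 mm thick, fixed. Mat and tray may each be left or right of the press. Origin: centre of its underside.
- teapot: White ceramic teapot, 126 mm high, body diameter 124 mm, spout and handle reach 100 mm from the axis. Bystander. Origin: centre of its underside.
- jar: Empty glass jar, diameter 84 mm, 120 mm high. Bystander. Origin: centre of its underside.
- caddy: Red compost caddy with tilt lid, 200 mm (x) by 240 mm (y), 230 mm high. Bystander. Origin: centre of its underside.
Not all that is in view belongs to the job. What is shaped like the press but blue or red is not meant.

How it is judged:
On the way, in this order (a step that is already met when the one before it is completed fails the run):
1. The tray stands flat on the counter under the mould: its centre within 35 mm of the outlet, seen from above (height (world z) of tray below 0.005 m and angle between tray's own z axis and vertical below 0.06 rad and horizontal distance between tray and outlet below 0.035 m), for 0.2 s.
2. The mallet strikes the pin briskly: it drives the pin down faster than 0.05 m/s while the cake is still in the mould (contact force between mallet and pin above 2 N and velocity of joint pin above 0.05 m/s and height (world z) of cake above 0.05 m).
3. The cake lies in the tray (x of cake in the frame of tray between -0.045 and 0.045 m and y of cake in the frame of tray between -0.045 and 0.045 m and z of cake in the frame of tray between -0.002 and 0.03 m), for 0.2 s.
At the end, for the whole second after the job is handed in: The cake lies inside the tray and the tray flat on the counter (within 5 mm and 3.4 degrees); the pin is back up (within 4 mm); the mallet stands upright (within 4.5 degrees) on the cork mat, its centre within 50 mm of the mat's centre; all at rest (all of step 3 and height (world z) of tray below 0.005 m and angle between tray's own z axis and vertical below 0.06 rad and linear speed of each of cake, tray, mallet below 0.02 m/s and value of joint pin below 0.004 m and angle between mallet's own z axis and vertical below 0.08 rad and horizontal distance between mallet and mat below 0.05 m and height (world z) of mallet between 0.001 and 0.008 m); the robot touches nothing.
It fails at once if The gripper or the arm itself pushes the pin (contact force between any of the fingers, the arm and pin above 1 N).
It fails at once if The tea cake is handled with the gripper or the arm (contact force between any of the fingers, the arm and cake above 0.5 N).
It fails at once if The tea cake ends up on the counter instead of the tray (height (world z) of cake below 0.02 m and not (x of cake in the frame of tray between -0.045 and 0.045 m and y of cake in the frame of tray between -0.045 and 0.045 m and z of cake in the frame of tray between -0.002 and 0.03 m)).
It fails at once if The teapot, jar or compost caddy is moved more than 20 mm or tipped (distance of any of teapot, jar, caddy from where it was at the start of the episode above 0.02 m or angle between any of teapot, jar, caddy's own z axis and vertical above 0.2 rad).
It also fails if it takes over 58 s, if anything falls off the work surface, if the arm or the gripper's body presses on something with over 40 N, if the wrist force passes 120 N, or if a joint passes its speed limit or range.

ROBOT

A 6-joint arm with a two-finger parallel gripper is mounted at the origin on the work surface. World frame = base frame: x ahead of the robot, y to its left, z up, the work surface at z = 0. Lengths are in m, angles in rad, forces in N, time in s.
With the tool pointing down it reaches from about 0.3 to 0.775 m from the base axis. Payload 14.6 kg.
Tool frame: the origin (TCP) lies at the centre of the arm's flange, where the gripper is bolted on; the fingertips stand 199 mm ahead of it and the grasp point (between the pads) lies ctrl.tcp_to_grasp ahead of it (ctrl.tcp_to_grasp is the distance from the TCP to the grasp point, in m); z points along the fingers, y is the line along which they close (so a half turn about z gives the same grasp; the last joint's range is limited). The gripper opens to 94 mm and grips with 3 to 60 N. Pads are 16 mm wide; open, the fingers measure 119 mm over their backs; the gripper's body (75 mm by 177 mm) begins 78 mm behind the grasp point.
Start: joints at [1.112, 0.3, 1.521, -0, 1.321, -0.067], TCP at [0.21, 0.508, 0.405] pointing down, gripper open.
Joint ranges: [-3.03, 3.03], [-0.79, 2.21], [0.23, 2.52], [-1.04, 4.18], [0, 3.07], [-2.55, 2.55]. Speed limits (rad/s): [2.22, 2.22, 2.57, 3.14, 3.14, 3.14].

INTERFACE

Orientations are given as [roll, pitch, yaw] about the fixed x, y, z axes, in that order (R = Rz(yaw) Ry(pitch) Rx(roll)).
In Python, from station import ctrl gives the robot as it stands. The module is installed in compiled form; this text tells all that it offers.
- The arm moves only by the shell command python3 -m jog 'ROWS' [OPENING] [FORCE]. ROWS is JSON, a list of rows, each a list of 6 numbers: the shift along the tool's x, y, z in cm, then the turn, a rotation vector about the tool's x, y, z in rad. In form: [[tx, ty, tz, ax, ay, az], ...]. A call has 1 to 8 rows; each row is the pose to reach, as a shift and turn from the pose commanded when the call began, along the tool's axes at that moment; what a row does not reach only later rows make up. A row lasts 1/10 s, in which the tool goes at most 50 mm and 8.59 degrees, less where a joint would pass 70% of its speed; a pose out of reach is approached as far as the arm can. A call with a gripper value outside its range is refused whole. OPENING is the opening in per cent of the stroke, from 0 (shut) to 100 (fully open), set as the call begins (- or left out, the last holds). The fingers move at their own pace and stop on an object; FORCE is the grip in N (left out, the last holds). Time passes only in rows, so rows that repeat a pose let the fingers close. It gives the time, the measured TCP pose, the force, the opening and the grip force at its end, in the units of the state.
- ctrl.get_obs(): the state, without advancing time (a new reading comes with each control period).
- ctrl.camera(name): name is "scene" or "side" or "wrist"; returns a dict with "img" (384x512x3 uint8, blue, green, red), "intrinsics" (3x3 intrinsics, pixels), "k1" (the pictures are not rectified: a ray, as slopes to the right and down, at radius r is drawn at 1 + k1 r^2 times it, then the intrinsics apply), "R" (3x3) and "t" (3): a world point X has camera coordinates R X + t. Camera axes: x right, y down, z forward; pixel columns grow to the right and rows downward; lengths in m; the calibration is good to about 2 mm. A picture is of the moment at which its call begins. There is no depth.
- ctrl.hand_in(): hands the job in; it is judged then, once.
The state is a dict: "time_s": time; "qpos": joint angles; "joint_vel": joint speeds; "tau": joint torques, N m; "ee_pos": TCP position; "eef_rot": TCP orientation; "force": force on the tool from outside, world axes, zero at the start; "moment": the same for the moment, N m; "grip_width": finger opening in m; "grip_force": force on a finger pad.
Only numpy, scipy, OpenCV 4.12 (cv2) and the standard library are available. Lean on these libraries where they do the work, as an engineer would, in place of code of your own. Each camera call takes 0.05 s, during which the arm holds its last target. There are 200 camera calls.

## Working session

There is one attempt and no reset: what is moved stays moved. The work goes in short steps, Python scripts to look and compute and a shell command to move; the robot and the scene stay as the last step left them, time stands still between calls to the robot, and variables do not carry over. Pictures are saved under pics/ and viewed, at most 10 in all, crops included, and the job is handed in when it is done.

```bash
mkdir -p pics
cat > h.py <<'E'
import numpy as np, cv2, json
from station import ctrl
from scipy.spatial.transform import Rotation as Ro
def snap(n,f):
    c=ctrl.camera(n); cv2.imwrite(f'pics/{f}.png',c['img'])
    np.savez(f'pics/{f}.npz',K=np.array(c['intrinsics']),k1=c['k1'],R=np.array(c['R']),t=np.array(c['t'])); return c
def px2w(f,u,v,z):
    c=np.load(f'pics/{f}.npz');K=c['K'];d=np.array([(u-K[0,2])/K[0,0],(v-K[1,2])/K[1,1]])
    s=d.copy()
    for _ in range(20): s=d/(1+float(c['k1'])*(s@s))
    R,t=c['R'],c['t'];o=-R.T@t;r=R.T@np.array([s[0],s[1],1]);return o+r*(z-o[2])/r[2]
def w2px(f,X):
    c=np.load(f'pics/{f}.npz');K=c['K'];p=c['R']@np.array(X)+c['t'];s=p[:2]/p[2];s=s*(1+float(c['k1'])*(s@s));return np.array([K[0,0]*s[0]+K[0,2],K[1,1]*s[1]+K[1,2]])
def togo(X,rpy=None):
    "shift in tool axes (cm) for grasp point to X, and turn"
    o=ctrl.get_obs();R=rot(o);g=np.array(o['ee_pos'])+R[:,2]*ctrl.tcp_to_grasp
    return (R.T@(np.array(X)-g)*100).round(2)
def rot(o):
    r=np.array(o['eef_rot']); return r if r.shape==(3,3) else Ro.from_euler('xyz',r).as_matrix()
E
python3 - <<'E'
from h import *
for n in('scene','side','wrist'): snap(n,n+'0')
a=[cv2.imread(f'pics/{n}0.png') for n in('scene','side')]
cv2.imwrite('pics/ab.png',np.vstack(a)[:, :] if 0 else cv2.resize(np.hstack(a),(800,300)))
o=ctrl.get_obs();print({k:np.round(o[k],3).tolist() for k in o},ctrl.tcp_to_grasp)
E
```

```text
{'time_s': 0.15, 'qpos': [1.112, 0.3, 1.521, 0.0, 1.321, -0.067], 'joint_vel': [-0.001, -0.001, -0.004, -0.001, 0.001, -0.0], 'tau': [0.001, -53.196, -35.283, 0.071, 0.024, -0.0], 'ee_pos': [0.21, 0.508, 0.404], 'eef_rot': [-3.141, -0.0, 2.75], 'force': [-0.913, 0.642, 0.076], 'moment': [0.027, -0.034, 0.018], 'grip_force': 0.0, 'grip_width': 0.094} 0.1804
```

View pics/scene0.png

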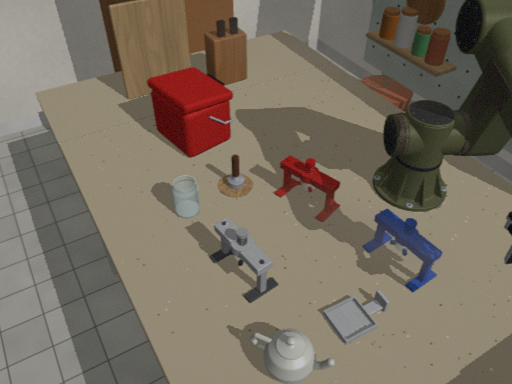

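View pics/side0.png

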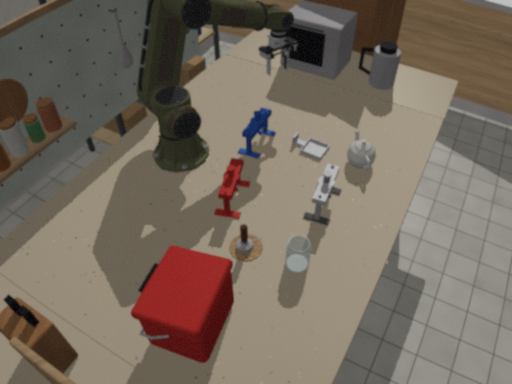

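The scene camera shows three press-like things: silver (242,245), red (310,185) and blue (405,245). By the description I choose the silver one. The tray is at (350,318) with its tab at (381,300), the mallet and mat at (236,180), the teapot at (290,355), the jar at (186,197) and the caddy at (190,110). I'll check this in a close crop.

Run:
```python
from h import *
a=cv2.imread('pics/scene0.png')[145:345,160:400]
cv2.imwrite('pics/c1.png',cv2.resize(a,None,fx=3,fy=3,interpolation=cv2.INTER_CUBIC))
a=cv2.imread('pics/side0.png')[125:265,225:385]
cv2.imwrite('pics/c2.png',cv2.resize(a,None,fx=4,fy=4,interpolation=cv2.INTER_CUBIC))
```

```text
(no output)
```

View pics/c1.png

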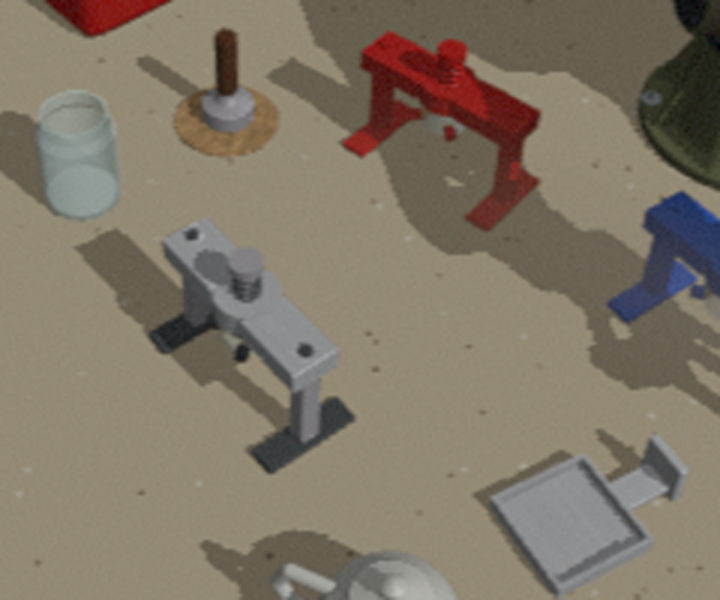

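View pics/c2.png

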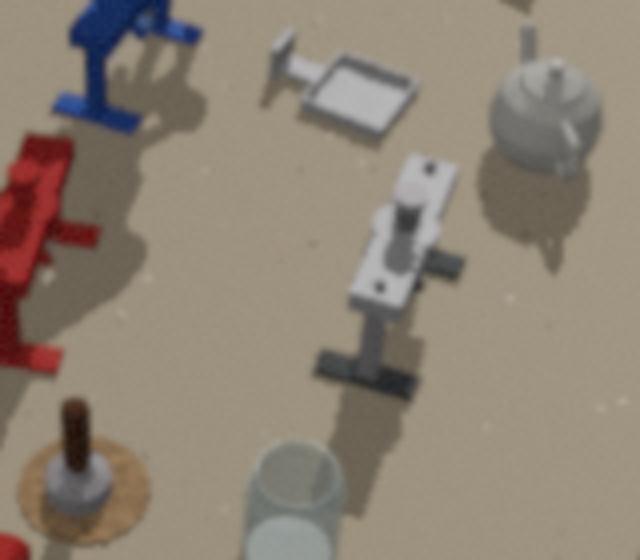

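The crop confirms it: the silver press has a clear sleeve, a dark cake and a steel cap at crop (246,258). The tray's tab faces the robot, and the mallet stands on its mat.

Run:
```python
from h import *
S=lambda u,v,z:px2w('scene0',160+u/3-.33,145+v/3-.33,z)
D=lambda u,v,z:px2w('side0',225+u/4-.37,125+v/4-.37,z)
p=lambda n,*a:print(n,*[np.round(x[:2],4) for x in a])
p('pin',S(246,258,.167),D(411,193,.167))
p('holes',S(192,233,.125),S(306,350,.125),D(379,287,.125),D(430,167,.125))
p('bar',*[S(u,v,.125) for u,v in((163,240),(207,219),(340,353),(294,376))])
p('barD',*[D(u,v,.125) for u,v in((415,155),(458,167),(400,307),(351,297))])
p('trayS',*[S(u,v,.016) for u,v in((490,497),(580,457),(652,543),(558,592))])
p('trayD',*[D(u,v,.016) for u,v in((346,54),(420,84),(378,140),(303,97))])
p('tab',S(655,436,.045),S(685,469,.045),D(293,31,.045),D(275,55,.045))
p('mallet',S(226,33,.12),D(75,406,.12)); p('mat',S(227,120,.004),D(84,490,.004))
p('teapot',px2w('scene0',290,340,.12),px2w('side0',363,145,.12))
p('jar',S(79,195,0),S(75,108,.12))
p('red',S(452,48,.167),'blue' and px2w('scene0',410,224,.167))
```

```text
pin [0.6693 0.0221] [0.6722 0.0276]
holes [ 0.6793 -0.064 ] [0.6586 0.1072] [ 0.6819 -0.0568] [0.6613 0.1131]
bar [ 0.7066 -0.0696] [ 0.6588 -0.0729] [0.6351 0.1248] [0.6817 0.1258]
barD [0.6419 0.1218] [0.6851 0.1265] [ 0.7081 -0.07  ] [ 0.6648 -0.0803]
trayS [0.5574 0.2541] [0.4629 0.2619] [0.4652 0.3607] [0.5629 0.3556]
trayD [0.4723 0.3564] [0.5663 0.3493] [0.5627 0.2402] [0.4617 0.2644]
tab [0.4078 0.2919] [0.4084 0.3311] [0.4159 0.3304] [0.4169 0.2822]
mallet [ 0.5064 -0.3149] [ 0.511  -0.3049]
mat [ 0.5143 -0.3036] [ 0.5168 -0.3052]
teapot [0.7165 0.3265] [0.7221 0.3017]
jar [ 0.7085 -0.2818] [ 0.6995 -0.2843]
red [ 0.3439 -0.1246] [0.2682 0.2285]
```

Run:
```python
from h import *
print(togo([0.411,0.3095,0.16]))
print([px2w('side0',u,v,.23).round(3)[:2] for u,v in((176,246),(232,265),(143,289),(211,330))])
```

```text
[-26.17 -10.68   6.39]
[array([ 0.424, -0.542]), array([ 0.603, -0.517]), array([ 0.432, -0.706]), array([ 0.661, -0.712])]
```

```bash
python3 -m jog '[[-4.4,-1.8,1,0,0,-0.06],[-8.8,-3.6,2,0,0,-0.12],[-13.2,-5.4,3,0,0,-0.18],[-17.5,-7.2,4,0,0,-0.24],[-22,-9,5,0,0,-0.3],[-26.2,-10.7,6.4,0,0,-0.347],[-26.2,-10.7,6.4,0,0,-0.347],[-26.2,-10.7,6.4,0,0,-0.347]]' 100 40
python3 - <<'E'
from h import *
c=snap('wrist','w1'); cv2.imwrite('pics/w1b.png',cv2.resize(c['img'],(768,576)))
E
```

```text
time_s: 0.95
ee_pos: [0.4117, 0.3089, 0.3403]
eef_rot: [-3.141, -0.001, 3.094]
force: [0.1, 0.9, -0.2]
grip_width: 0.0941
grip_force: 0.0
```

View pics/w1b.png

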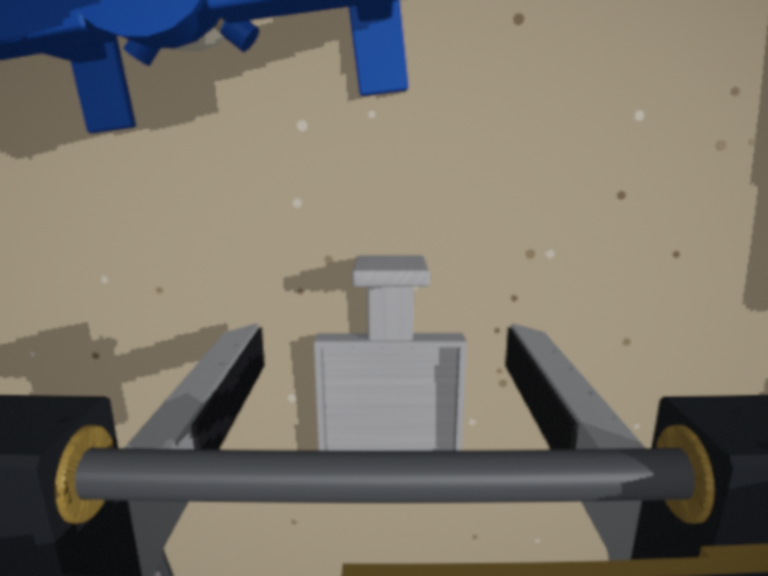

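The wrist view shows the tab at about (391,271), centred between the fingers and square to them. I'll measure it.

Run:
```python
from h import *
c=np.load('pics/w1.npz');print((-c['R'].T@c['t']).round(3))
for u,v,z in((353,271,.045),(430,271,.045),(354,257,.045),(427,257,.045),(355,286,.045),(429,286,.045),(315,336,.016),(466,336,.016)):print(u,v,px2w('w1',u/1.5-.17,v/1.5-.17,z).round(4))
```

```text
[0.336 0.312 0.32 ]
353 271 [0.4038 0.2911 0.045 ]
430 271 [0.4059 0.3348 0.045 ]
354 257 [0.3957 0.2921 0.045 ]
427 257 [0.3976 0.3333 0.045 ]
355 286 [0.4127 0.2916 0.045 ]
429 286 [0.4147 0.334  0.045 ]
315 336 [0.4534 0.2613 0.016 ]
466 336 [0.458  0.3597 0.016 ]
```

```bash
python3 -c "
from h import *;print(togo([.408,.312,.032]))"
python3 -m jog '[[0.3,0.3,4.5,0,0,0],[0.3,0.3,8.5,0,0,0],[0.3,0.3,11.5,0,0,0],[0.3,0.3,12.8,0,0,0],[0.3,0.3,12.8,0,0,0],[0.3,0.3,12.8,0,0,0]]'
python3 -m jog '[[0,0,0,0,0,0],[0,0,0,0,0,0],[0,0,0,0,0,0],[0,0,0,0,0,0],[0,0,0,0,0,0],[0,0,0,0,0,0]]' 0 40
```

```text
[ 0.32  0.23 12.83]
time_s: 1.6
ee_pos: [0.4085, 0.3132, 0.214]
eef_rot: [3.141, 0.001, 3.098]
force: [-0.9, 0.4, 0.7]
grip_width: 0.0939
grip_force: 0.0
time_s: 2.2
ee_pos: [0.4085, 0.3125, 0.2127]
eef_rot: [-3.142, 0.0, 3.097]
force: [-0.6, 0.6, -0.2]
grip_width: 0.0498
grip_force: 0.0
```

```bash
python3 -m jog '[[0,0,0,0,0,0],[0,0,0,0,0,0],[0,0,0,0,0,0],[0,0,0,0,0,0]]' 0 50
python3 -m jog '[[-0.5,-3.5,0,0,0,-0.02],[-1,-7.5,0,0,0,-0.045],[-1.6,-11.5,0,0,0,-0.07],[-2.1,-15.5,0,0,0,-0.09],[-2.6,-19.5,0,0,0,-0.115],[-3.2,-23.5,0,0,0,-0.14],[-3.7,-27.5,0,0,0,-0.155],[-4.3,-31.4,0,0,0,-0.165]]'
python3 -m jog '[[0,0,0,0,0,0],[0,0,0,0,0,0]]'
python3 - <<'E'
from h import *
c=snap('scene','s2');snap('side','d2');snap('wrist','w2')
a=cv2.resize(cv2.imread('pics/s2.png')[190:320,200:340],(420,390),interpolation=2)
b=cv2.resize(cv2.imread('pics/w2.png')[100:384],(380,211))
p=np.zeros((390,800,3),np.uint8);p[:,:420]=a;p[:211,420:]=b;cv2.imwrite('pics/m2.png',p)
E
```

```text
time_s: 2.6
ee_pos: [0.4084, 0.3125, 0.2126]
eef_rot: [-3.142, -0.0, 3.097]
force: [0.9, -0.3, 1.0]
grip_width: 0.0448
grip_force: 50.0
time_s: 3.4
ee_pos: [0.4371, -0.0046, 0.2127]
eef_rot: [3.141, 0.0, -3.021]
force: [0.8, 1.8, -1.9]
grip_width: 0.0443
grip_force: 50.0
time_s: 3.6
ee_pos: [0.4374, -0.0037, 0.2126]
eef_rot: [-3.142, 0.0, -3.024]
force: [0.0, -1.2, -0.6]
grip_width: 0.0453
grip_force: 50.0
```

View pics/m2.png

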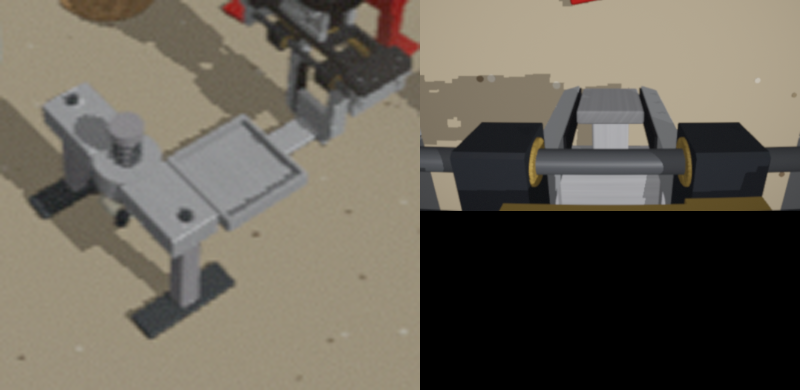

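The tray is gripped, flat and in front of the opening; its rim corners in this crop are at about (240,116), (305,178), (228,228) and (165,158). I'll check the feet and the alignment.

Run:
```python
from h import *
S=lambda u,v,z:px2w('s2',200+u/3-.33,190+v/3-.33,z)
P=np.array([.6705,.025]);a=.12;M=np.array([[np.cos(a),np.sin(a)],[-np.sin(a),np.cos(a)]])
for u,v,z in((240,116,.016),(305,178,.016),(228,228,.016),(165,158,.016),(131,318,.008),(215,264,.008),(234,283,.008),(150,337,.008),(31,204,.008),(126,120,.167)):
    w=S(u,v,z)[:2];print(u,v,w.round(4),(M@(w-P)).round(4))
```

```text
240 116 [ 0.4986 -0.0478] [-0.1794 -0.0517]
305 178 [0.4879 0.0538] [-0.1779  0.0505]
228 228 [0.5861 0.0675] [-0.0787  0.0523]
165 158 [ 0.5937 -0.0379] [-0.0838 -0.0533]
131 318 [0.7125 0.1039] [0.0511 0.0733]
215 264 [0.6156 0.0917] [-0.0465  0.0728]
234 283 [0.6118 0.1188] [-0.0471  0.1002]
150 337 [0.7077 0.1299] [0.0495 0.0997]
31 204 [ 0.732 -0.059] [ 0.051  -0.0908]
126 120 [0.6676 0.019 ] [-0.0036 -0.0056]
```

```bash
python3 -m jog '[[-3,0,0,0,0,0],[-6,0,0,0,0,0],[-9,0.1,0,0,0,0],[-11.5,0.1,0,0,0,0],[-13.2,0.1,0,0,0,0],[-13.2,0.1,0,0,0,0],[-13.2,0.1,0,0,0,0]]'
python3 -m jog '[[0,0,0,0,0,0],[0,0,0,0,0,0],[0,0,0,0,0,0],[0,0,0,0,0,0],[0,0,0,0,0,0]]' 95
python3 - <<'E'
from h import *
c=snap('scene','s3');snap('side','d3')
a=cv2.resize(cv2.imread('pics/s3.png')[190:320,180:310],(390,390),interpolation=2)
b=cv2.resize(cv2.imread('pics/d3.png')[140:270,265:395],(390,390),interpolation=2)
cv2.imwrite('pics/m3.png',np.hstack([a,b]))
E
```

```text
time_s: 4.45
ee_pos: [0.5678, 0.0146, 0.2124]
eef_rot: [3.141, -0.0, -3.02]
force: [0.8, 1.2, -1.8]
grip_width: 0.0446
grip_force: 50.0
time_s: 4.95
ee_pos: [0.5682, 0.0137, 0.2127]
eef_rot: [-3.142, 0.0, -3.022]
force: [-0.0, 0.2, 0.2]
grip_width: 0.081
grip_force: 0.0
```

View pics/m3.png

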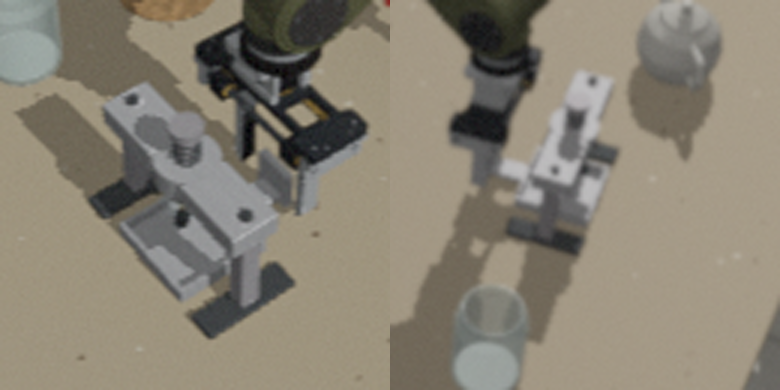

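The tray lies under the press with its far rim corners at crop (121,222) and (183,298). I'll check its position and the pin cap from both views.

Run:
```python
from h import *
S=lambda u,v,z:px2w('s3',180+u/3-.33,190+v/3-.33,z)
D=lambda u,v,z:px2w('d3',265+u/3-.33,140+v/3-.33,z)
P=np.array([.6705,.025]);a=.12;M=np.array([[np.cos(a),np.sin(a)],[-np.sin(a),np.cos(a)]])
w=S(121,222,.016)[:2],S(183,298,.016)[:2],S(188,122,.167)[:2],D(578-390,102,.167)[:2]
for x in w: print(x.round(4),(M@(x-P)).round(4))
c=np.load('pics/s3.npz');print((-c['R'].T@c['t']).round(3));c=np.load('pics/d3.npz');print((-c['R'].T@c['t']).round(3))
# refine cap by template overlay: project hypothetical cap circle
```

```text
[ 0.7196 -0.019 ] [ 0.0434 -0.0496]
[0.7108 0.0864] [0.0474 0.0561]
[0.6672 0.0219] [-0.0036 -0.0027]
[0.6737 0.0237] [ 0.003  -0.0017]
[1.061 0.747 1.076]
[ 1.001 -1.068  1.242]
```

```bash
python3 -m jog '[[0.3,0,-3,0,0,0],[0.6,0,-7,0,0,0],[1,0,-11,0,0,0],[1,0,-15,0,0,0],[1,0,-18,0,0,0],[1,0,-18,0,0,0]]' 100
python3 -c "
from h import *;print(togo([.513,-.306,.21]))"
```

```text
time_s: 5.65
ee_pos: [0.5584, 0.0125, 0.3971]
eef_rot: [-3.14, 0.007, -3.021]
force: [0.2, -0.2, 0.1]
grip_width: 0.0939
grip_force: 0.0
[  8.46 -31.06   0.64]
```

```bash
python3 -m jog '[[1,-4,0,0,0,0.06],[2.2,-8,0,0,0,0.12],[3.4,-12.5,0,0,0,0.18],[4.6,-17,0,0,0,0.24],[5.8,-21.5,0,0,0,0.3],[7,-26,0,0,0,0.36],[8.5,-31,0.6,0,0,0.4],[8.5,-31,0.6,0,0,0.4]]'
python3 - <<'E'
from h import *
c=snap('wrist','w4'); cv2.imwrite('pics/w4b.png',cv2.resize(c['img'],(768,576)))
E
```

```text
time_s: 6.45
ee_pos: [0.5096, -0.3099, 0.3845]
eef_rot: [3.142, -0.002, 2.856]
force: [0.2, 0.1, -1.3]
grip_width: 0.0941
grip_force: 0.0
```

View pics/w4b.png

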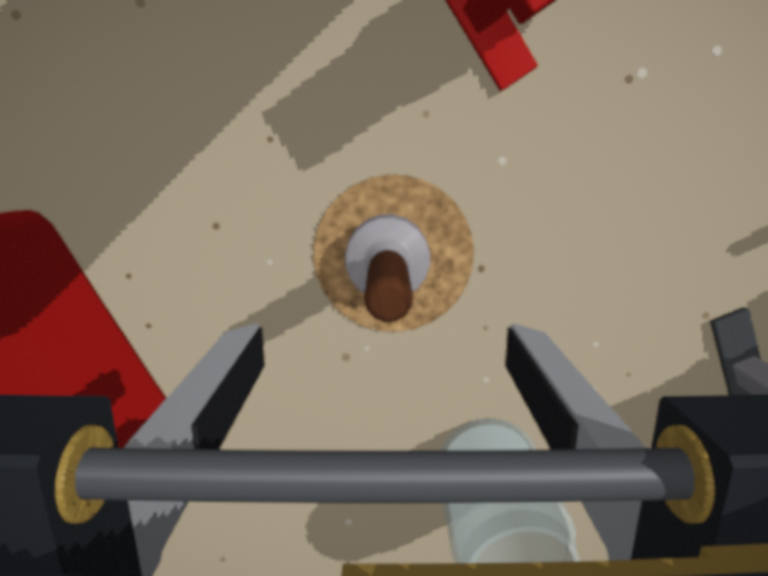

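The wrist view shows the handle top at about (389,298), the head's top disc at (388,257) and the mat centre at (393,253).

Run:
```python
from h import *
for u,v,z in((389,298,.124),(388,257,.026),(393,253,.004)):print(px2w('w4',u/1.5-.17,v/1.5-.17,z).round(4))
m=px2w('w4',389/1.5-.17,298/1.5-.17,.124);print(togo([m[0],m[1],.089]))
```

```text
[ 0.5082 -0.3074  0.124 ]
[ 0.5085 -0.3072  0.026 ]
[ 0.5112 -0.304   0.004 ]
[ 0.14 -0.02 11.54]
```

```bash
python3 -m jog '[[0.1,0,4,0,0,0],[0.1,0,8,0,0,0],[0.1,0,10.5,0,0,0],[0.1,0,11.5,0,0,0],[0.1,0,11.5,0,0,0],[0.1,0,11.5,0,0,0]]'
python3 -m jog '[[0,0,0,0,0,0],[0,0,0,0,0,0],[0,0,0,0,0,0],[0,0,0,0,0,0],[0,0,0,0,0,0],[0,0,0,0,0,0],[0,0,0,0,0,0],[0,0,0,0,0,0]]' 0 60
python3 -m jog '[[0,0,0,0,0,0],[0,0,0,0,0,0],[0,0,0,0,0,0],[0,0,0,0,0,0],[0,0,0,0,0,0],[0,0,0,0,0,0]]'
```

```text
time_s: 7.1
ee_pos: [0.5106, -0.3049, 0.273]
eef_rot: [-3.141, 0.002, 2.863]
force: [-0.3, -0.0, -0.3]
grip_width: 0.0942
grip_force: 0.0
time_s: 7.9
ee_pos: [0.5102, -0.3052, 0.2716]
eef_rot: [3.142, -0.0, 2.862]
force: [-0.9, 0.7, 0.2]
grip_width: 0.0336
grip_force: 0.0
time_s: 8.5
ee_pos: [0.5101, -0.3052, 0.2715]
eef_rot: [-3.142, -0.0, 2.862]
force: [-0.9, -1.7, -1.3]
grip_width: 0.0252
grip_force: 60.0
```

```bash
python3 -m jog '[[0,0,-3,0,0,0],[0,0,-7,0,0,0],[0,0,-11,0,0,0],[0,0,-15,0,0,0],[0,0,-18.5,0,0,0],[0,0,-18.5,0,0,0],[0,0,-18.5,0,0,0]]'
python3 -c "
from h import *;o=ctrl.get_obs();print(togo([.6705,.0235,o['ee_pos'][2]-ctrl.tcp_to_grasp]))"
```

```text
time_s: 9.2
ee_pos: [0.5102, -0.305, 0.4552]
eef_rot: [3.141, -0.001, 2.862]
force: [-0.2, 0.3, -6.5]
grip_width: 0.0253
grip_force: 60.0
[-6.370e+00  3.599e+01  2.000e-02]
```

```bash
python3 -m jog '[[-0.8,4.5,0,0,0,0],[-1.6,9,0,0,0,0],[-2.4,13.5,0,0,0,0],[-3.2,18,0,0,0,0],[-4,22.5,0,0,0,0],[-4.8,27,0,0,0,0],[-5.6,31.5,0,0,0,0],[-6.4,36,0,0,0,0]]'
python3 -m jog '[[0,0,0,0,0,0],[0,0,0,0,0,0],[0,0,0,0,0,0],[0,0,0,0,0,0]]'
python3 - <<'E'
from h import *
o=ctrl.get_obs();print(togo([.6705,.0235,o['ee_pos'][2]-ctrl.tcp_to_grasp]),np.round(o['ee_pos'],4))
snap('scene','s5');snap('side','d5')
a=cv2.resize(cv2.imread('pics/s5.png')[170:300,180:310],(390,390),interpolation=2)
b=cv2.resize(cv2.imread('pics/d5.png')[120:250,265:395],(390,390),interpolation=2)
cv2.imwrite('pics/m5.png',np.hstack([a,b]))
E
```

```text
time_s: 10.0
ee_pos: [0.6719, 0.0251, 0.4531]
eef_rot: [-3.14, -0.005, 2.862]
force: [0.2, -1.0, -6.0]
grip_width: 0.0255
grip_force: 60.0
time_s: 10.4
ee_pos: [0.671, 0.0221, 0.4559]
eef_rot: [-3.141, -0.001, 2.86]
force: [-1.3, 0.0, -4.7]
grip_width: 0.0256
grip_force: 60.0
[0.06 0.13 0.  ] [0.671  0.0221 0.4559]
```

View pics/m5.png

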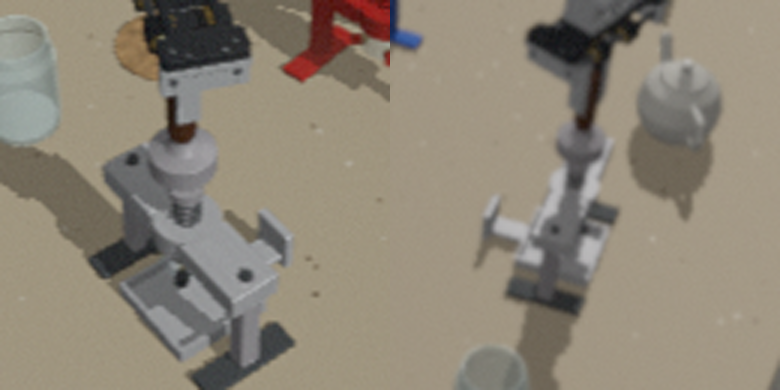

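The mallet head hangs over the pin cap in both views (scene crop (183,160), side crop (580,140)). Now the blow.

```bash
python3 -m jog '[[0,0.1,1.2,0,0,0],[0,0.1,4,0,0,0],[0,0.1,5,0,0,0],[0,0.1,5,0,0,0],[0,0.1,5,0,0,0]]'
python3 -m jog '[[0,0,-4,0,0,0],[0,0,-7,0,0,0],[0,0,-7,0,0,0],[0,0,-7,0,0,0]]'
python3 - <<'E'
from h import *
snap('scene','s6');snap('side','d6')
a=cv2.resize(cv2.imread('pics/s6.png')[170:300,180:310],(390,390),interpolation=2)
b=cv2.resize(cv2.imread('pics/d6.png')[120:250,265:395],(390,390),interpolation=2)
cv2.imwrite('pics/m6.png',np.hstack([a,b]))
E
```

```text
time_s: 11.0
ee_pos: [0.6713, 0.0239, 0.407]
eef_rot: [-3.141, -0.0, 2.862]
force: [-1.0, -1.2, -0.9]
grip_width: 0.0254
grip_force: 60.0
time_s: 11.4
ee_pos: [0.6714, 0.0241, 0.4754]
eef_rot: [-3.141, -0.001, 2.862]
force: [-0.5, -1.3, -6.9]
grip_width: 0.0253
grip_force: 60.0
```

View pics/m6.png

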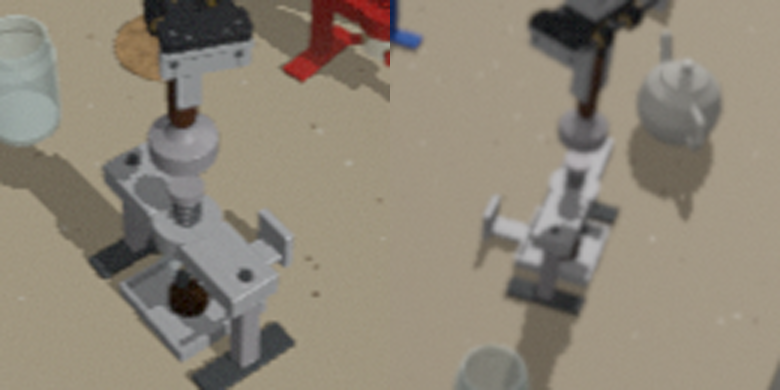

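The dark cake now lies in the tray at scene crop (188,298), and the pin is back up. Next I take the mallet back.

```bash
python3 -c "
from h import *
print(px2w('s6',180+188/3,170+298/3,.018));o=ctrl.get_obs();print(togo([.511,-.3045,o['ee_pos'][2]-ctrl.tcp_to_grasp]))"
python3 -m jog '[[0.8,-4.5,0,0,0,0],[1.6,-9,0,0,0,0],[2.4,-13.5,0,0,0,0],[3.2,-18,0,0,0,0],[4,-22.5,0,0,0,0],[4.8,-27,0,0,0,0],[5.6,-31.5,0,0,0,0],[6.4,-36,0,0,0,0]]'
python3 -m jog '[[0,0,0,0,0,0],[0,0,0,0,0,0],[0,0,4,0,0,0],[0,0,8,0,0,0],[0,0,12,0,0,0],[0,0,16,0,0,0],[0,0,18,0,0,0],[0,0,18,0,0,0]]'
python3 -m jog '[[0,0,0,0,0,0],[0,0,0,0,0,0]]'
```

```text
[0.67433173 0.03254296 0.018     ]
[  6.29 -36.     0.06]
time_s: 12.3
ee_pos: [0.5094, -0.3057, 0.4749]
eef_rot: [3.141, -0.002, 2.862]
force: [1.0, -0.4, -4.8]
grip_width: 0.0255
grip_force: 60.0
time_s: 13.1
ee_pos: [0.5105, -0.3027, 0.2928]
eef_rot: [3.139, -0.006, 2.863]
force: [0.9, 0.6, -3.9]
grip_width: 0.0254
grip_force: 60.0
time_s: 13.3
ee_pos: [0.5109, -0.3039, 0.2983]
eef_rot: [-3.141, 0.002, 2.862]
force: [0.4, -0.2, -5.7]
grip_width: 0.025
grip_force: 60.0
```

```bash
python3 -m jog '[[0,0,0.8,0,0,0],[0,0,1.5,0,0,0],[0,0,2,0,0,0],[0,0,2.2,0,0,0],[0,0,2.2,0,0,0],[0,0,2.2,0,0,0]]'
python3 -m jog '[[0,0,0.1,0,0,0],[0,0,0.2,0,0,0],[0,0,0.3,0,0,0],[0,0,0.3,0,0,0],[0,0,0.3,0,0,0]]'
```

```text
time_s: 13.9
ee_pos: [0.5105, -0.3042, 0.2748]
eef_rot: [-3.142, 0.0, 2.862]
force: [-0.3, 0.2, -4.9]
grip_width: 0.0255
grip_force: 60.0
time_s: 14.4
ee_pos: [0.5104, -0.3042, 0.2716]
eef_rot: [3.142, -0.0, 2.862]
force: [-0.8, -0.9, -6.2]
grip_width: 0.0252
grip_force: 60.0
```

```bash
python3 -m jog '[[0,0,0.1,0,0,0],[0,0,0.1,0,0,0],[0,0,0.1,0,0,0]]'
python3 -m jog '[[0,0,0.05,0,0,0],[0,0,0.05,0,0,0],[0,0,0.05,0,0,0]]'
```

```text
time_s: 14.7
ee_pos: [0.5105, -0.3042, 0.2715]
eef_rot: [-3.141, 0.001, 2.862]
force: [-3.5, 3.2, 6.7]
grip_width: 0.0255
grip_force: 60.0
time_s: 15.0
ee_pos: [0.5105, -0.3042, 0.2715]
eef_rot: [-3.141, 0.001, 2.862]
force: [-6.0, 4.2, 10.5]
grip_width: 0.0251
grip_force: 60.0
```

Contact made. Now release, open slowly and lift.

```bash
python3 -m jog '[[0,0,-0.05,0,0,0],[0,0,-0.1,0,0,0],[0,0,-0.1,0,0,0]]'
python3 -m jog '[[0,0,0,0,0,0],[0,0,0,0,0,0],[0,0,0,0,0,0],[0,0,0,0,0,0],[0,0,0,0,0,0],[0,0,0,0,0,0],[0,0,0,0,0,0],[0,0,0,0,0,0]]' 100
python3 -m jog '[[0,0,-3,0,0,0],[0,0,-7,0,0,0],[0,0,-11.5,0,0,0],[0,0,-11.5,0,0,0],[0,0,-11.5,0,0,0],[0,0,-11.5,0,0,0]]'
python3 - <<'E'
from h import *
o=ctrl.get_obs();print(np.round(o['ee_pos'],3))
snap('wrist','w7');c=snap('scene','s7');snap('side','d7')
# dark-brown handle blob in wrist picture vs the first one; cake: change of scene picture since blow
for f in('w4','w7'):
    i=cv2.imread(f'pics/{f}.png')[:225,170:340].astype(int);h=(i[...,2]-i[...,0]>15)&(i[...,2]<110)&(i[...,2]>35)
    n,l,s,ce=cv2.connectedComponentsWithStats(h.astype(np.uint8));k=1+s[1:,4].argmax();print(f,s[k],ce[k].round(1))
a=cv2.imread('pics/s6.png');b=c['img']
print('cake region diff',cv2.absdiff(a,b)[258:285,222:262].mean(),'teapot',cv2.absdiff(cv2.imread('pics/scene0.png'),b)[330:380,250:335].mean(),'jar',cv2.absdiff(cv2.imread('pics/scene0.png'),b)[178:218,168:202].mean())
E
```

```text
time_s: 15.3
ee_pos: [0.5105, -0.3042, 0.2715]
eef_rot: [-3.141, 0.0, 2.862]
force: [-2.7, 2.0, 4.9]
grip_width: 0.025
grip_force: 60.0
time_s: 16.1
ee_pos: [0.5104, -0.3042, 0.2712]
eef_rot: [3.142, 0.0, 2.862]
force: [-0.4, -0.1, -0.5]
grip_width: 0.0859
grip_force: 0.0
time_s: 16.7
ee_pos: [0.5103, -0.3041, 0.3847]
eef_rot: [3.141, -0.002, 2.862]
force: [0.1, -0.3, 0.9]
grip_width: 0.0939
grip_force: 0.0
[ 0.51  -0.304  0.385]
w4 [  41  160   64   55 1639] [ 80.3 190.2]
w7 [  38  161   64   55 1716] [ 76.4 190.7]
cake region diff 7.430555555555555 teapot 2.2667450980392156 jar 2.1784313725490194
```

Run:
```python
from h import *
for f in('s3','s6','s7'):
    i=cv2.imread(f'pics/{f}.png')[250:300,215:270].astype(int);h=(i[...,2]-i[...,0]>12)&(i[...,2]<100)
    n,l,s,ce=cv2.connectedComponentsWithStats(h.astype(np.uint8))
    for k in range(1,n):
        if s[k,4]>15: u,v=ce[k]+[215,250];print(f,s[k],px2w(f,u,v,.018).round(4))
g=[cv2.cvtColor(cv2.imread(f'pics/{f}.png'),6) for f in('scene0','s7')]
t=g[0][224:246,232:252];r=cv2.matchTemplate(g[1][214:260,222:262],t,5);print('pin match',r.max(),np.unravel_index(r.argmax(),r.shape))
```

```text
s6 [ 22  13  12  12 100] [0.674  0.0316 0.018 ]
s7 [22 14 12 11 88] [0.6732 0.0314 0.018 ]
pin match 0.9963876 (np.int64(10), np.int64(10))
```

The cake is unmoved in the tray, the pin is up exactly as at the start, and the mallet is standing on its mat.

```bash
python3 -c "
from station import ctrl;print(ctrl.hand_in())"
```

```text
the job is handed in; nothing more can be done
None
```

I handed the job in at about 17 s: one brisk mallet blow knocked the tea cake into the tray under the press, and my last checks showed the pin back up and the mallet upright on its mat; hand-in returned no verdict.

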